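# Take off the transport bar and lock the relay collar

## Robot

A 6-joint arm with a two-finger parallel gripper is mounted at the origin on the work surface. World frame = base frame: x ahead of the robot, y to its left, z up, the work surface at z = 0. Lengths are in m, angles in rad, forces in N, time in s.
With the tool pointing down it reaches from about 0.3 to 0.875 m from the base axis. Payload 4.2 kg.
Tool frame: the origin (TCP) lies between the finger pads; the fingertips stand env.tcp_to_tips ahead of it and the grasp point (between the pads) lies 2 mm behind it (env.tcp_to_tips is the distance from the TCP to the fingertips, in m); z points along the fingers, y is the line along which they close (so a half turn about z gives the same grasp; the last joint's range is limited). The gripper opens to 85 mm and grips with 20 to 120 N. Pads are 22 mm wide; open, the fingers measure 114 mm over their backs; the gripper's body (76 mm by 85 mm) begins 54 mm behind the grasp point. The pads swing forward as they close: fully open they stand 13 mm farther back than shut.
Start: joints at [1.134, 0.32, 1.565, -0, 1.257, -0.02], TCP at [0.233, 0.526, 0.248] pointing down, gripper open.
Joint ranges: [-3.11, 3.11], [-0.84, 2.01], [0.21, 2.61], [-1.34, 4.49], [0.05, 2.63], [-2.56, 2.56]. Speed limits (rad/s): [2.57, 2.57, 3.14, 3.14, 3.14, 3.14].

## Interface

Orientations are given as a rotation vector (axis times angle).
In Python, from station import env gives the robot as it stands.
- The arm moves only by the shell command python3 -m pendant 'ROWS'. ROWS is JSON, a list that holds one entry, the list of rows, each a list of 7 numbers: the shift along the tool's x, y, z in m, then the turn, a rotation vector about the tool's x, y, z in degrees, then the opening, from 0 (shut) to 1 (fully open). A call has 1 to 5 rows; each row shifts and turns the commanded pose from where the row before left it, along the tool's axes as they then stand; what a row does not reach is not made up. A row lasts 1/10 s, in which the tool goes at most 50 mm and 8.59 degrees, less where a joint would pass 70% of its speed; a pose out of reach is approached as far as the arm can. A call with a gripper value outside its range is refused whole. The fingers move at their own pace and stop on an object; the grip force is fixed at half the most. Time passes only in rows, so rows that do not move let the fingers close. It gives the time, the measured TCP pose, the force, the opening and the grip force at its end, in the units of the state.
- env.observe(): the state, without advancing time (a new reading comes with each control period).
- env.capture(name): name is "side" or "top" or "wrist"; returns the picture (384x512x3 uint8, red, green, blue); there is no depth.
- env.camera_model(name): a dict with "fov_y" (degrees; the focal length in pixels is half the picture's height over the tangent of half this angle, whatever the lens; pixels are square), "cx", "cy" (the principal point, pixels), "R" (3x3) and "t" (3): a world point X has camera coordinates R X + t. Camera axes: x right, y down, z forward; pixel columns grow to the right and rows downward; lengths in m; the calibration is good to about 2 mm. The wrist camera is an equidistant fisheye: a pixel r from the principal point sees the ray r / f radians off the axis. A picture is of the moment at which its call begins: read the wrist's pose just before it. camera_model takes no time and is no camera call; for the wrist camera it gives the pose at the moment of the call.
- env.job_done(): hands the job in; it is judged then, once.
The state is a dict: "time_s": time; "joints": joint angles; "joint_vel": joint speeds; "joint_efforts": joint torques, N m; "position": TCP position; "ee_rot": TCP orientation; "contact_force": force on the tool from outside, world axes, zero at the start; "wrist_torque": the same for the moment, N m; "width": finger opening in m; "finger_force": force on a finger pad.
Only numpy, scipy, OpenCV 4.12 (cv2) and the standard library are available. Lean on these libraries where they do the work, as an engineer would, in place of code of your own. Each camera call takes 0.05 s, during which the arm holds its last target. There are 200 camera calls.

## Task

The relay carrier has come to the bench with its transport bar still on: lift the bar by its handle straight up out of both U brackets, level, so that both ends come clear together, and lay it gently (do not drop it) flat in the shallow wooden tray, handle up. Then turn the relay's lock collar clockwise until its pointer faces the index post, its locked mark. Leave the other things on the bench where they are.

Things in the scene. Friction and masses are not known exactly. Their poses are not given: they have to be found in the camera images.
- bar_grip (a point): Transport bar: steel flat bar 200 x 24 x 10 mm (about 0.4 kg) with a bridge handle on top. Point: centre of the handle's black crossbar (80 mm along the bar, 14 wide, 18 high), 37 mm above the bar's underside; 18 mm free height between crossbar and bar, posts 14 mm square, 33 mm either side of the middle. Axes: y along the bar, z up, x across it.
- bar_end_a (a point): Centre of the bar's end face at its own +y end, 100 mm along from its middle and 5 mm above its underside (32 mm below the handle's centre).
- bar_end_b (a point): The same at its own -y end.
- carrier: Relay carrier fixed to the bench: black base 130 x 210 x 12 mm, round relay can in the middle, and 86 mm either side of it along y a grey bracket (50 mm in x, 14 in y) with an open-topped U slot that the bar rests in. Slots 30 mm wide in x, floor 92 mm, top 116 mm above the bench. Origin: centre of the underside, on the bench; z up, y through both brackets.
- bracket_seat (a point): Point midway between the two U slots, at the height of the slot floors (92 mm above the bench). The bar's underside rests at this height.
- collar (a joint): Turn of the aluminium lock collar on the relay can, under the bar, about the upright axis through the carrier's middle; rad, growing clockwise seen from above. Starts unlocked at 0 to 0.45; at 1.20 its pointer faces the index post (locked mark); a stop ends the travel at 1.26. Light friction (0.06 N m); it stays where it is left.
- collar_grip (a point): Lock collar: 80 mm ring with a bridge grip across it, 78 mm long, 12 wide, from 64 to 86 mm above the bench. Point: on the axis, 77 mm above the bench. Relay top at 52 mm. The bar lies 6 mm above the bridge until lifted off. Axes turn with the collar: x along the bridge towards the end with the pointer nose (out to 54 mm from the axis), z up.
- lock_mark (a point): Locked mark: top of the slim steel index post (7 mm square, 62 mm above the bench) on the carrier's -x side, 59.5 mm from the collar's axis. The collar is locked when its pointer faces this post.
- tray: Shallow wooden tray fixed to the bench, outside 110 x 260 x 16 mm, walls and floor 5 mm thick, so inside 100 x 250 mm and 11 mm deep. Origin: centre of its underside, on the bench; y along its length, z up.
- relay_can_mid (a point): Loose grey box-shaped relay can, 46 x 38 x 70 mm, upright on the bench; point at its centre. Bystander.
- spacer_mid (a point): Ivory ceramic spool-shaped spacer, 40 mm diameter, 40 mm high; point at its centre. Bystander.
- busbar_a_mid (a point): Copper busbar 150 x 25 x 6 mm lying flat; point at its centre. Bystander.
- busbar_b_mid (a point): A second, equal copper busbar; point at its centre. Bystander.
- screwdriver_grip (a point): Screwdriver 190 mm long, lying on the robot's side of the bench; point in its handle. Bystander.
- cleaner_mid (a point): Upright aluminium spray can, 48 mm diameter, 120 mm high; point at its centre. Bystander.
- file_mid (a point): Contact file with wooden handle, 180 x 22 x 18 mm, lying flat; point at its centre. Bystander.
There are look-alikes about, which are no part of the job. Of the things that look like the carrier, the larger one is meant.

How it is judged:
By the outcome, as a careful person would: the job done as asked, in the order asked, and still so for the second after the job is handed in, with the robot touching nothing.
It also fails if it takes over 58 s, if anything falls off the work surface, if the arm or the gripper's body presses on something with over 40 N, if the wrist force passes 120 N, or if a joint passes its speed limit or range.

## Working session

There is one attempt and no reset: what is moved stays moved. The work goes in short steps, Python scripts to look and compute and a shell command to move; the robot and the scene stay as the last step left them, time stands still between calls to the robot, and variables do not carry over. Pictures are saved under pics/ and viewed, at most 10 in all, crops included, and the job is handed in when it is done.

```bash
ls; mkdir -p pics; python3 - <<'E'
from station import env
import cv2,numpy as np
s=env.observe();print(s['time_s'],s['position'],s['ee_rot'],s['width'],env.tcp_to_tips)
for n in("side","top","wrist"):
    m=env.camera_model(n);print(n,m['fov_y'],m['cx'],m['cy'],np.round(m['R'],3).tolist(),np.round(m['t'],3).tolist())
a=[cv2.cvtColor(env.capture(n),cv2.COLOR_RGB2BGR) for n in("side","top")]
for n,i in zip(("side","top"),a): cv2.imwrite(f'pics/{n}0.png',i)
for n,i in zip(("side","top"),a): cv2.imwrite(f'pics/{n}0b.png',cv2.resize(i,(800,600),interpolation=cv2.INTER_CUBIC))
E
```

```text
pics
0.0 [0.23257194 0.52534911 0.24745686] [-6.49905382e-01 -3.07317828e+00  2.82948035e-03] 0.0851345452945013 0.017
side 56.66397962807139 257.46374713832626 190.8382425623953 [[0.842, -0.54, 0.023], [-0.288, -0.483, -0.827], [0.457, 0.689, -0.562]] [-0.484, 0.221, 0.838]
top 47.03575944062367 263.10908379162004 191.1067155892602 [[0.009, -1.0, 0.001], [-0.996, -0.01, -0.084], [0.084, 0.0, -0.996]] [-0.027, 0.548, 1.655]
wrist 65.70646984690485 254.46141620953088 188.24900841836293 [[0.406, 0.914, -0.001], [0.876, -0.389, 0.285], [0.26, -0.117, -0.959]] [-0.574, -0.037, 0.379]
```

View pics/top0b.png

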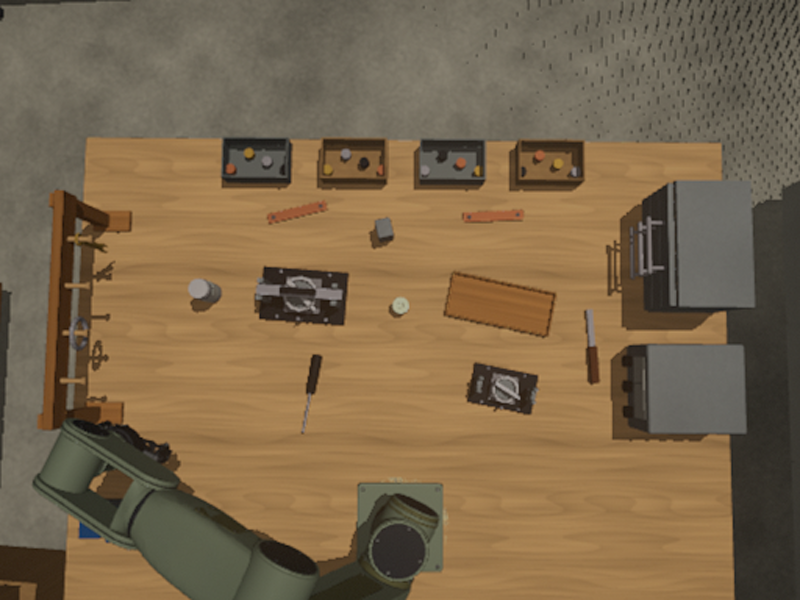

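View pics/side0b.png

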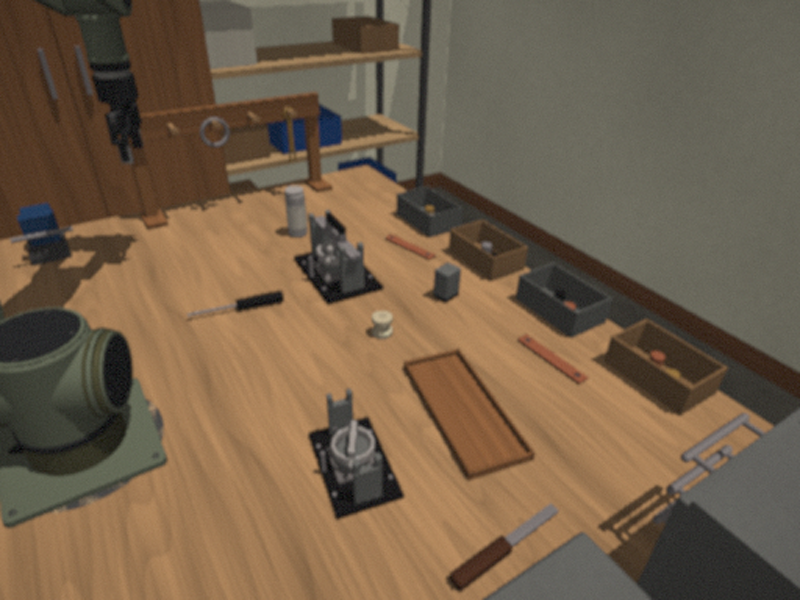

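The top view has two carrier-like things. One is at (302,295), larger, with the bar on it. The other is at (503,388), smaller and without a bar. The larger one is meant. The tray is at (500,303), with the bystanders around it. I'll confirm in one enlarged composite crop.

```bash
cat > h.py <<'E'
import cv2,numpy as np
from station import env
def K(m): 
    f=192/np.tan(np.radians(m['fov_y']/2)); return f
def ray(m,uv,wrist=False):
    d=(np.array(uv,float)-[m['cx'],m['cy']])/K(m)
    if wrist:
        r=np.linalg.norm(d); v=np.r_[d/r*np.sin(r) if r>1e-9 else d,np.cos(r)]
    else: v=np.r_[d,1]; v/=np.linalg.norm(v)
    R=np.array(m['R']);return -R.T@np.array(m['t']),R.T@v
def atz(m,uv,z,w=False):
    c,v=ray(m,uv,w);return c+v*(z-c[2])/v[2]
def tri(rs):
    A=sum(np.eye(3)-np.outer(v,v) for c,v in rs);b=sum((np.eye(3)-np.outer(v,v))@c for c,v in rs)
    X=np.linalg.solve(A,b);return X,max(np.linalg.norm((np.eye(3)-np.outer(v,v))@(X-c)) for c,v in rs)
def proj(m,X,w=False):
    p=np.array(m['R'])@np.array(X)+np.array(m['t'])
    if w:
        q=np.linalg.norm(p[:2]);s=np.arctan2(q,p[2])/q
    else:s=1/p[2]
    return np.array([m['cx'],m['cy']])+K(m)*p[:2]*s
def crop(im,x,y,w,h,k): return cv2.resize(im[y:y+h,x:x+w],None,fx=k,fy=k,interpolation=cv2.INTER_CUBIC)
E
python3 - <<'E'
from h import *
t=cv2.imread('pics/top0.png');s=cv2.imread('pics/side0.png')
a=crop(t,155,160,80,60,5);b=crop(s,180,125,80,75,5)
c=crop(t,275,165,90,60,4);d=np.zeros((775-375-0,0,3))
im=np.zeros((600,800,3),np.uint8);im[:300,:400]=a;im[:375,400:]=b;im[300:540,:360]=c
cv2.imwrite('pics/c1.png',im)
E
```

```text
(no output)
```

View pics/c1.png

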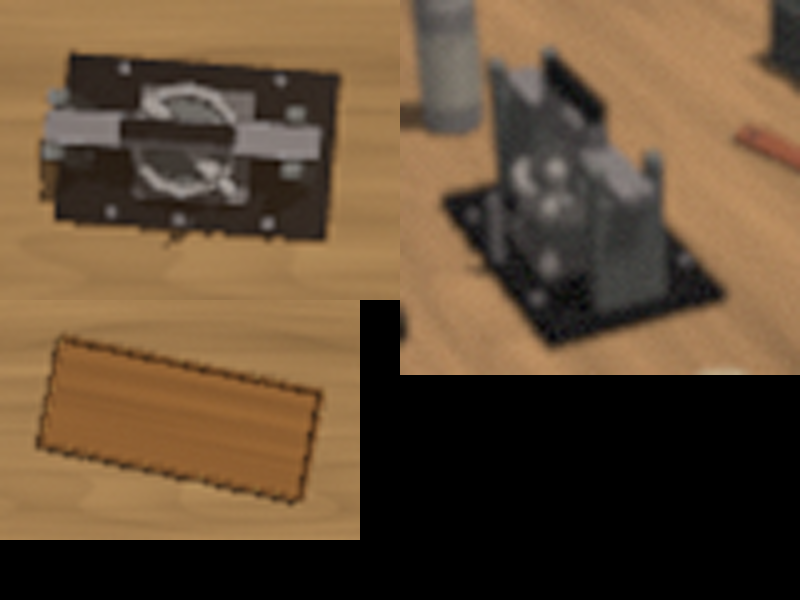

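The crop confirms it: the larger carrier has the bar with its black crossbar, centred in the top crop at (179,136), and the tray is empty with its corners visible. Now I'll triangulate.

```bash
python3 - <<'E'
from h import *
T=env.camera_model('top');S=env.camera_model('side')
T_=lambda x,y:(155+x/5-.4,160+y/5-.4); S_=lambda x,y:(180+(x-400)/5-.4,125+y/5-.4)
TR=lambda x,y:(275+x/4-.4,165+(y-300)/4-.4)
print('bar',tri([ray(T,T_(179,136)),ray(S,S_(575,82))]),atz(T,T_(179,136),.138))
b=[atz(T,T_(*p),.012) for p in((70,53),(340,73),(327,240),(55,220))]
b=np.array(b);print('carrier',b.mean(0),np.linalg.norm(b-np.roll(b,1,0),axis=1));d=b[0]+b[3]-b[1]-b[2];print('yaw y',np.degrees(np.arctan2(-d[0],d[1])))
e=[atz(T,T_(*p),.102) for p in((45,126),(320,142))];d=e[0]-e[1];print('bar ends',e,np.linalg.norm(d),np.degrees(np.arctan2(-d[0],d[1])))
b=np.array([atz(T,TR(*p),.016) for p in((60,337),(322,392),(298,503),(38,447))]);print('tray',b.mean(0),np.linalg.norm(b-np.roll(b,1,0),axis=1));d=b[0]+b[3]-b[1]-b[2];print('yaw',np.degrees(np.arctan2(-d[0],d[1])))
from scipy.spatial.transform import Rotation as R
o=env.observe();M=R.from_rotvec(o['ee_rot']).as_matrix();print(M.round(3))
for n,u in(('can',(384,230)),('spacer',(400,305)),('spray',(203,290))):print(n,atz(T,np.array(u)/1.5625,.05))
print(env.camera_model('wrist'),-np.array(env.camera_model('wrist')['R']).T@env.camera_model('wrist')['t'])
E
```

```text
bar (array([0.55299353, 0.23531983, 0.13665451]), np.float64(0.001377380009949925)) [0.5516231  0.23568452 0.138     ]
carrier [0.55555648 0.24184067 0.012     ] [0.12884517 0.20822681 0.12864591 0.20842313]
yaw y -3.686436837833086
bar ends [array([0.56131197, 0.33902621, 0.102     ]), array([0.55156364, 0.13931368, 0.102     ])] 0.19995030847832784 -2.7944929868042907
tray [ 0.53813734 -0.2373248   0.016     ] [0.10772695 0.25566702 0.10880215 0.25264815]
yaw -11.516704168855474
[[-0.914  0.405 -0.001]
 [ 0.405  0.914 -0.001]
 [ 0.    -0.002 -1.   ]]
can [0.71183644 0.04488102 0.05      ]
spacer [0.53057196 0.00426917 0.05      ]
spray [0.56211666 0.47685112 0.05      ]
{'fov_y': 65.70646984690485, 'cx': 254.46141620953088, 'cy': 188.24900841836293, 'R': array([[ 4.06109041e-01,  9.13824124e-01, -9.57188230e-04],
       [ 8.76066105e-01, -3.89030735e-01,  2.84891675e-01],
       [ 2.59968509e-01, -1.16535645e-01, -9.58559241e-01]]), 't': array([-0.57433782, -0.03740642,  0.37931961])} [0.16740313 0.55449577 0.37370735]
```

```bash
cat >> h.py <<'E'
from scipy.spatial.transform import Rotation as Ro
def plan(x,y,z,yaw,n):
    o=env.observe();p=np.array(o['position']);M=Ro.from_rotvec(o['ee_rot']).as_matrix()
    G=np.array([[-np.sin(np.radians(yaw)),np.cos(np.radians(yaw)),0],[np.cos(np.radians(yaw)),np.sin(np.radians(yaw)),0],[0,0,-1]]).T
    v=Ro.from_matrix(M.T@G).as_rotvec()/n;d=(np.array([x,y,z])-p)/n
    print('at',p.round(4),'tilt/turn',np.degrees(v*n).round(2))
    for i in range(n):
        print([*(M.T@d*1000).round(1).tolist(),*np.degrees(v).round(2).tolist()]);M=M@Ro.from_rotvec(v).as_matrix()
E
python3 -c "
from h import *
plan(.555,.238,.25,-3.2,10)"
```

```text
at [0.2326 0.5254 0.2476] tilt/turn [-8.000e-02  5.000e-02  6.932e+01]
[-41.1, -13.2, -0.2, -0.01, 0.01, 6.93]
[-42.4, -8.2, -0.2, -0.01, 0.01, 6.93]
[-43.1, -3.0, -0.2, -0.01, 0.01, 6.93]
[-43.1, 2.2, -0.2, -0.01, 0.01, 6.93]
[-42.5, 7.4, -0.2, -0.01, 0.01, 6.93]
[-41.3, 12.5, -0.2, -0.01, 0.01, 6.93]
[-39.5, 17.4, -0.2, -0.01, 0.01, 6.93]
[-37.1, 22.0, -0.2, -0.01, 0.01, 6.93]
[-34.2, 26.4, -0.2, -0.01, 0.01, 6.93]
[-30.8, 30.3, -0.2, -0.01, 0.01, 6.93]
```

```bash
python3 -m pendant '[[[-0.041,-0.013,0,0,0,6.9,1],[-0.042,-0.008,0,0,0,6.9,1],[-0.043,-0.003,0,0,0,6.9,1],[-0.043,0.002,0,0,0,6.9,1],[-0.042,0.007,0,0,0,6.9,1]]]'
python3 -m pendant '[[[-0.041,0.012,0,0,0,6.9,1],[-0.040,0.017,0,0,0,6.9,1],[-0.037,0.022,0,0,0,6.9,1],[-0.034,0.026,0,0,0,6.9,1],[-0.031,0.030,0,0,0,6.9,1]]]'
python3 -m pendant '[[[0,0,0,0,0,0,1],[0,0,0,0,0,0,1],[0,0,0,0,0,0,1]]]'
python3 - <<'E'
from h import *
m=env.camera_model('wrist');i=cv2.cvtColor(env.capture('wrist'),cv2.COLOR_RGB2BGR)
np.savez('w1',R=m['R'],t=m['t'],fov_y=m['fov_y'],cx=m['cx'],cy=m['cy'])
cv2.imwrite('pics/w1.png',cv2.resize(i,(800,600),interpolation=cv2.INTER_CUBIC))
plan(.555,.238,.2,-3.2,1)
print([ (proj(m,p,True)*1.5625).round(0).tolist() for p in((.555,.238,.138),(.561,.339,.102),(.551,.139,.102),(.555,.241,0.012))])
E
```

```text
time_s: 0.6
position: [0.3937, 0.3816, 0.248]
ee_rot: [-1.539, -2.739, 0.001]
contact_force: [1.0, 1.4, 0.0]
width: 0.0856
finger_force: 0.0
time_s: 1.1
position: [0.554, 0.238, 0.2479]
ee_rot: [-2.282, -2.159, 0.001]
contact_force: [-0.2, 1.1, 1.1]
width: 0.0854
finger_force: 0.0
time_s: 1.4
position: [0.5523, 0.2399, 0.248]
ee_rot: [-2.275, -2.166, 0.001]
contact_force: [-0.5, -0.2, 0.2]
width: 0.0855
finger_force: 0.0
at [0.5521 0.2402 0.2482] tilt/turn [-0.05 -0.01  0.42]
[-2.1, 3.0, 48.2, -0.05, -0.01, 0.42]
[[401.0, 301.0], [403.0, 114.0], [402.0, 423.0], [400.0, 250.0]]
```

View pics/w1.png

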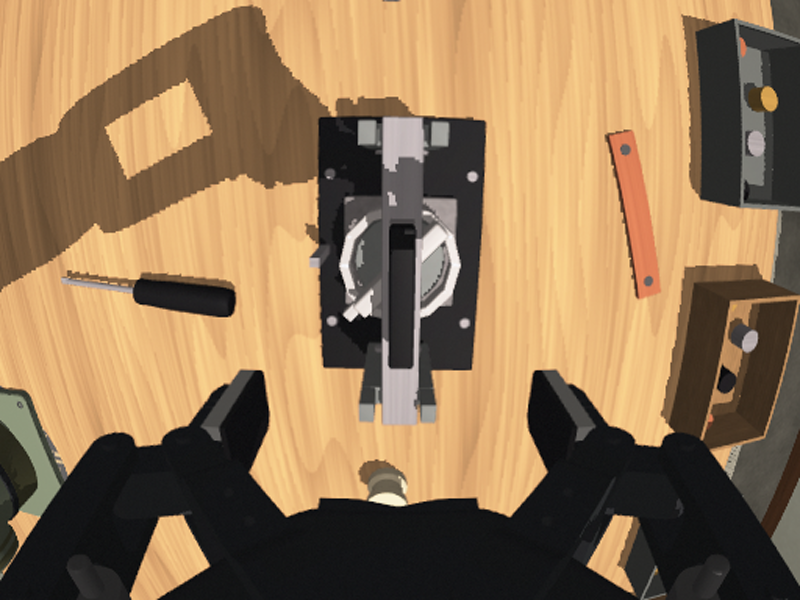

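The wrist view shows:
- The bar ends are at (403,117) and (401,424), and the crossbar's near end is at y≈368, x 389–414.
- The collar bridge runs from about (347,314), the nose end, to (447,232).
- The index post is at (318,258), on the -x side.

The predictions match to within a few pixels.

```bash
python3 - <<'E'
from h import *
m=dict(np.load('w1.npz'));T=env.camera_model('top');W=lambda x,y:(x/1.5625-.2,y/1.5625-.2)
a=atz(m,W(403,117),.102,1);b=atz(m,W(401,424),.102,1);print('ends',a,b,(a+b)/2,np.linalg.norm(a-b))
d=a-b;print('yaw',np.degrees(np.arctan2(-d[0],d[1])))
print('crossbar near',atz(m,W(401.5,368),.138,1),'far',atz(m,W(402,248),.138,1))
# triangulate bar ends wrist/top
T_=lambda x,y:(155+x/5-.4,160+y/5-.4)
for w,t in(((403,117),(45,126)),((401,424),(320,142)),((401.5,368),(236,138))):print(tri([ray(m,W(*w),1),ray(T,T_(*t))]))
p=atz(m,W(347,314),.08,1);q=atz(m,W(447,232),.08,1);print('bridge',p,q,np.linalg.norm(p-q));print(np.degrees(np.arctan2(*(p-q)[1::-1])))
print('post',atz(m,W(316,259),.06,1))
b=np.array([atz(m,W(*u),.012,1) for u in((319,117),(486,121),(472,370),(323,367))]);print('base',b.mean(0),np.linalg.norm(b-np.roll(b,1,0),axis=1))
d=b[0]+b[1]-b[2]-b[3];print(np.degrees(np.arctan2(-d[0],d[1])))
E
```

```text
ends [0.56090433 0.33725881 0.102     ] [0.55006188 0.13863794 0.102     ] [0.55548311 0.23794837 0.102     ] 0.1989165905441815
yaw -3.1246011260563114
crossbar near [0.55304191 0.19883164 0.138     ] far [0.55657609 0.26682482 0.138     ]
(array([0.56050154, 0.33639183, 0.11293616]), np.float64(0.00028975500205045816))
(array([0.55076958, 0.13928916, 0.10324053]), np.float64(0.0006874709021077162))
(array([0.55205436, 0.19598835, 0.13167812]), np.float64(0.0008977435440216865))
bridge [0.51740892 0.21278193 0.08      ] [0.58580172 0.26487701 0.08      ] 0.0859736671213161
-142.70332087281298
post [0.49612558 0.24748099 0.06      ]
base [0.5547043  0.24156765 0.012     ] [0.20849751 0.12898694 0.20844242 0.12951602]
-3.9653602457980126
```

```bash
python3 -m pendant '[[[-0.002,0.0035,0.03,0,0,0.3,1],[0,0,0.03,0,0,0,1],[0,0,0.03,0,0,0,1],[0,0,0.02,0,0,0,1],[0,0,0,0,0,0,1]]]'
python3 -c "
from h import *
plan(.5555,.238,.130,-3.1,1)"
```

```text
time_s: 1.95
position: [0.5537, 0.2376, 0.1355]
ee_rot: [-2.278, -2.16, 0.01]
contact_force: [0.0, -0.4, 0.2]
width: 0.0854
finger_force: 0.0
at [0.5537 0.2376 0.1355] tilt/turn [-0.35  0.15  0.05]
[0.5, 1.8, 5.5, -0.35, 0.15, 0.05]
```

```bash
python3 -m pendant '[[[0,0,0.005,0,0,0,1],[0,0,0,0,0,0,1],[0,0,0,0,0,0,1]]]'
python3 -c "
from h import *
plan(.5555,.238,.130,-3.1,1)"
```

```text
time_s: 2.25
position: [0.557, 0.2377, 0.1346]
ee_rot: [2.281, 2.159, 0.004]
contact_force: [0.3, 0.3, -0.6]
width: 0.0851
finger_force: 0.0
at [0.557  0.2377 0.1346] tilt/turn [ 0.13 -0.06 -0.05]
[0.2, -1.5, 4.6, 0.13, -0.06, -0.05]
```

```bash
python3 -m pendant '[[[0,-0.001,0.004,0,0,0,1],[0,0,0,0,0,0,0.6],[0,0,0,0,0,0,0.3],[0,0,0,0,0,0,0],[0,0,0,0,0,0,0]]]'
python3 -m pendant '[[[0,0,0,0,0,0,0],[0,0,0,0,0,0,0],[0,0,0,0,0,0,0],[0,0,0,0,0,0,0],[0,0,0,0,0,0,0]]]'
python3 -c "
from h import *
plan(.5555,.238,.130,-3.1,1)"
```

```text
time_s: 2.75
position: [0.5556, 0.2373, 0.1294]
ee_rot: [2.282, 2.159, 0.0]
contact_force: [0.0, -0.8, 0.5]
width: 0.0282
finger_force: 0.0
time_s: 3.25
position: [0.5554, 0.2372, 0.1294]
ee_rot: [-2.282, -2.159, 0.0]
contact_force: [-1.1, 0.4, 0.3]
width: 0.013
finger_force: 61.3
at [0.5554 0.2372 0.1294] tilt/turn [-0.01  0.   -0.08]
[0.8, 0.0, -0.6, -0.01, 0.0, -0.08]
```

Gripped (13 mm wide, 61 N). Now I'll lift slowly, straight up.

```bash
python3 -m pendant '[[[0,0,-0.003,0,0,0,0],[0,0,-0.005,0,0,0,0],[0,0,-0.008,0,0,0,0],[0,0,-0.008,0,0,0,0],[0,0,-0.01,0,0,0,0]]]'
python3 -m pendant '[[[0,0,-0.015,0,0,0,0],[0,0,-0.02,0,0,0,0],[0,0,-0.02,0,0,0,0],[0,0,-0.015,0,0,0,0],[0,0,0,0,0,0,0]]]'
python3 -m pendant '[[[0,0,0,0,0,0,0],[0,0,0,0,0,0,0],[0,0,0,0,0,0,0]]]'
python3 - <<'E'
from h import *
m=env.camera_model('wrist');i=cv2.cvtColor(env.capture('wrist'),cv2.COLOR_RGB2BGR)
np.savez('w2',R=m['R'],t=m['t'],fov_y=m['fov_y'],cx=m['cx'],cy=m['cy'])
j=cv2.cvtColor(env.capture('side'),cv2.COLOR_RGB2BGR)
im=np.zeros((600,800,3),np.uint8);im[:300,:400]=cv2.resize(i,(400,300),interpolation=cv2.INTER_AREA);im[:,400:]=crop(j,170,80,100,150,4)
im[300:600,:400]=cv2.resize(i[60:285,106:406],(400,300),interpolation=cv2.INTER_CUBIC)
cv2.imwrite('pics/w2.png',im)
o=env.observe();print(o['wrist_torque'])
plan(.538,-.2373,.23,-11.5,10)
E
```

```text
time_s: 3.75
position: [0.5554, 0.2373, 0.164]
ee_rot: [-2.282, -2.159, 0.0]
contact_force: [0.1, 0.2, -5.0]
width: 0.0134
finger_force: 60.6
time_s: 4.25
position: [0.5567, 0.2378, 0.2366]
ee_rot: [2.281, 2.157, 0.009]
contact_force: [-0.2, 0.4, -4.7]
width: 0.0129
finger_force: 60.9
time_s: 4.55
position: [0.555, 0.2371, 0.2322]
ee_rot: [-2.282, -2.158, 0.003]
contact_force: [-0.3, 0.1, -3.9]
width: 0.0127
finger_force: 60.8
[0.05247786 0.03150498 0.00291595]
at [0.5552 0.2372 0.2324] tilt/turn [-0.08  0.04  8.32]
[-47.5, 0.9, 0.3, -0.01, 0.0, 0.83]
[-47.5, 1.6, 0.3, -0.01, 0.0, 0.83]
[-47.4, 2.3, 0.3, -0.01, 0.0, 0.83]
[-47.4, 3.0, 0.3, -0.01, 0.0, 0.83]
[-47.3, 3.7, 0.3, -0.01, 0.0, 0.83]
[-47.3, 4.4, 0.3, -0.01, 0.0, 0.83]
[-47.2, 5.0, 0.3, -0.01, 0.0, 0.83]
[-47.1, 5.7, 0.3, -0.01, 0.0, 0.83]
[-47.0, 6.4, 0.2, -0.01, 0.0, 0.83]
[-46.9, 7.1, 0.2, -0.01, 0.0, 0.83]
```

View pics/w2.png

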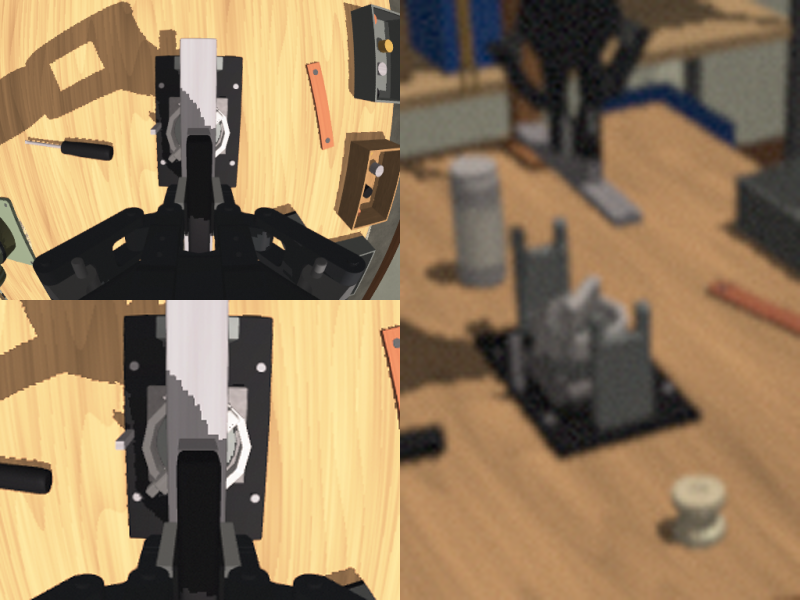

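The bar is out of both brackets and level, and the carrier and bystanders haven't moved. Next, move over the tray, ramping gently.

```bash
python3 -m pendant '[[[-0.015,0,0,0,0,0.4,0],[-0.03,0.001,0,0,0,0.6,0],[-0.04,0.001,0,0,0,0.7,0],[-0.045,0.002,0,0,0,0.8,0],[-0.045,0.003,0,0,0,0.8,0]]]'
python3 -m pendant '[[[-0.045,0.003,0,0,0,0.8,0],[-0.045,0.004,0,0,0,0.8,0],[-0.045,0.004,0,0,0,0.8,0],[-0.045,0.005,0,0,0,0.8,0],[-0.04,0.005,0,0,0,0.8,0]]]'
python3 -m pendant '[[[-0.035,0.005,0,0,0,0.8,0],[-0.025,0.004,0,0,0,0.5,0],[-0.015,0.002,0,0,0,0.3,0],[0,0,0,0,0,0,0],[0,0,0,0,0,0,0]]]'
python3 - <<'E'
from h import *
plan(.538,-.2373,.15,-11.5,5)
m=env.camera_model('wrist');i=cv2.cvtColor(env.capture('wrist'),cv2.COLOR_RGB2BGR)
np.savez('w3',R=m['R'],t=m['t'],fov_y=m['fov_y'],cx=m['cx'],cy=m['cy'])
cv2.imwrite('pics/w3.png',cv2.resize(i,(800,600),interpolation=cv2.INTER_CUBIC))
c=np.array([.538,-.2373,.016]);a=np.radians(-11.5);
for x,y in((-.055,.13),(.055,.13)):print(proj(m,c+[x*np.cos(a)-y*np.sin(a),x*np.sin(a)+y*np.cos(a),0],1)*1.5625)
E
```

```text
time_s: 5.15
position: [0.5478, 0.06, 0.2332]
ee_rot: [2.343, 2.092, -0.001]
contact_force: [1.0, -0.7, -3.9]
width: 0.0131
finger_force: 60.7
time_s: 5.65
position: [0.5374, -0.1615, 0.2333]
ee_rot: [2.416, 2.007, -0.001]
contact_force: [0.5, 0.3, -4.4]
width: 0.013
finger_force: 60.7
time_s: 6.15
position: [0.5346, -0.2338, 0.2331]
ee_rot: [-2.442, -1.974, -0.001]
contact_force: [0.5, 0.2, -4.4]
width: 0.0128
finger_force: 60.7
at [ 0.5346 -0.2338  0.2331] tilt/turn [-0.05 -0.06 -0.61]
[-0.6, 0.8, 16.6, -0.01, -0.01, -0.12]
[-0.6, 0.8, 16.6, -0.01, -0.01, -0.12]
[-0.6, 0.8, 16.6, -0.01, -0.01, -0.12]
[-0.6, 0.8, 16.6, -0.01, -0.01, -0.12]
[-0.6, 0.8, 16.6, -0.01, -0.01, -0.12]
[324.49075352  89.18470494]
[475.15828546  87.64809302]
```

View pics/w3.png

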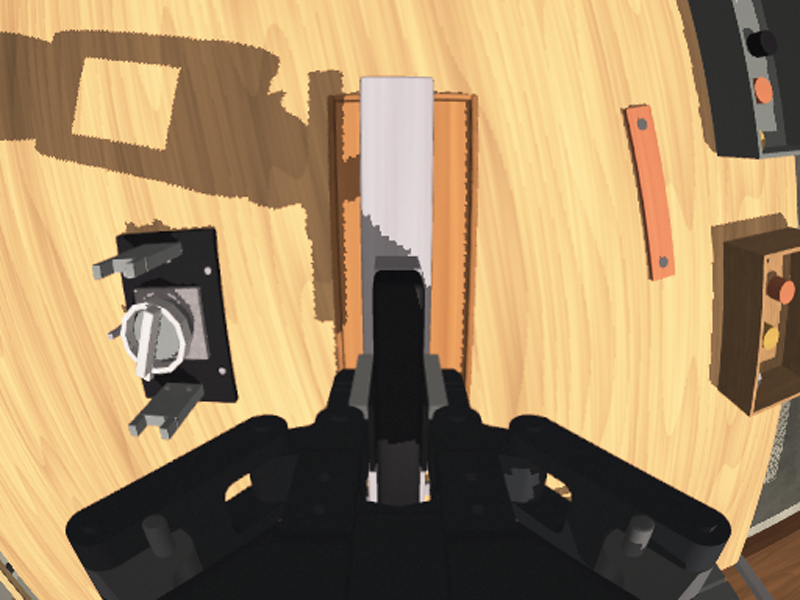

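The bar is held level over the tray. The tray's far corners are at (331,97) and (476,97), about 3 mm off my estimate in x and 6 mm in y. The slack is 25 mm or more. Lowering.

```bash
python3 -m pendant '[[[-0.005,0.006,0.02,0,0,-0.6,0],[0,0,0.035,0,0,0,0],[0,0,0.04,0,0,0,0],[0,0,0.035,0,0,0,0],[0,0,0.025,0,0,0,0]]]'
python3 -m pendant '[[[0,0,0.015,0,0,0,0],[0,0,0.008,0,0,0,0],[0,0,0,0,0,0,0],[0,0,0,0,0,0,0]]]'
python3 -c "
from h import *
plan(.540,-.240,.0425,-11.5,1)"
```

```text
time_s: 6.7
position: [0.539, -0.2383, 0.0761]
ee_rot: [-2.428, -1.988, 0.002]
contact_force: [0.8, -0.8, -4.6]
width: 0.0132
finger_force: 60.6
time_s: 7.1
position: [0.5406, -0.2402, 0.0562]
ee_rot: [2.431, 1.988, 0.001]
contact_force: [0.6, -0.5, -3.3]
width: 0.0131
finger_force: 60.6
at [ 0.5406 -0.2402  0.0562] tilt/turn [0.1  0.01 0.07]
[0.0, -0.7, 13.7, 0.1, 0.01, 0.07]
```

```bash
python3 -m pendant '[[[0,0,0.005,0,0,0,0],[0,0,0.003,0,0,0,0],[0,0,0.002,0,0,0,0],[0,0,0.0015,0,0,0,0],[0,0,0,0,0,0,0]]]'
python3 -m pendant '[[[0,0,0.001,0,0,0,0],[0,0,0.001,0,0,0,0],[0,0,0,0,0,0,0]]]'
```

```text
time_s: 7.6
position: [0.5397, -0.2404, 0.0436]
ee_rot: [-2.432, -1.988, 0.0]
contact_force: [0.3, 0.1, -4.5]
width: 0.0132
finger_force: 60.7
time_s: 7.9
position: [0.54, -0.2405, 0.0424]
ee_rot: [2.432, 1.988, 0.0]
contact_force: [-1.9, -0.2, 0.9]
width: 0.0126
finger_force: 61.3
```

The bar has touched down: the load is off the wrist. Release it and rise.

```bash
python3 -m pendant '[[[0,0,0.0005,0,0,0,0],[0,0,0,0,0,0,0.2],[0,0,0,0,0,0,0.5],[0,0,0,0,0,0,0.8],[0,0,0,0,0,0,0.8]]]'
python3 -m pendant '[[[0,0,0,0,0,0,0.8],[0,0,-0.015,0,0,0,0.8],[0,0,-0.03,0,0,0,0.8],[0,0,-0.045,0,0,0,0.8],[0,0,-0.045,0,0,0,0.8]]]'
python3 -m pendant '[[[0,0,-0.04,0,0,0,0.8],[0,0,-0.01,0,0,0,0.8],[0,0,0,0,0,0,0.8]]]'
python3 -c "
from h import *
plan(.555,.23,.23,52,10)"
```

```text
time_s: 8.4
position: [0.54, -0.2405, 0.0413]
ee_rot: [2.432, 1.988, 0.0]
contact_force: [-0.0, 0.2, 0.2]
width: 0.06
finger_force: 0.0
time_s: 8.9
position: [0.5394, -0.2402, 0.1772]
ee_rot: [-2.431, -1.987, 0.001]
contact_force: [1.4, 0.3, -0.4]
width: 0.0684
finger_force: 0.0
time_s: 9.2
position: [0.5406, -0.2408, 0.2282]
ee_rot: [2.43, 1.986, 0.003]
contact_force: [0.4, -0.5, -0.6]
width: 0.0686
finger_force: 0.0
at [ 0.5406 -0.2408  0.2282] tilt/turn [  0.19   0.18 -63.48]
[46.4, -8.0, -0.3, 0.02, 0.02, -6.35]
[47.0, -2.8, -0.2, 0.02, 0.02, -6.35]
[47.0, 2.4, -0.2, 0.02, 0.02, -6.35]
[46.5, 7.6, -0.2, 0.02, 0.02, -6.35]
[45.4, 12.7, -0.2, 0.02, 0.02, -6.35]
[43.7, 17.7, -0.2, 0.02, 0.02, -6.35]
[41.4, 22.4, -0.2, 0.02, 0.02, -6.35]
[38.7, 26.8, -0.2, 0.02, 0.02, -6.35]
[35.5, 30.9, -0.2, 0.02, 0.02, -6.35]
[31.9, 34.7, -0.2, 0.02, 0.02, -6.35]
```

```bash
python3 -c "
from h import *
plan(.555,.241,.22,-52,11)"
```

```text
at [ 0.5406 -0.2408  0.2282] tilt/turn [ 2.500e-01 -3.000e-02  4.052e+01]
[43.2, -7.4, 0.7, 0.02, -0.0, 3.68]
[42.6, -10.2, 0.7, 0.02, -0.0, 3.68]
[41.9, -12.9, 0.7, 0.02, -0.0, 3.68]
[41.0, -15.6, 0.7, 0.02, -0.0, 3.68]
[39.9, -18.2, 0.7, 0.02, -0.0, 3.68]
[38.6, -20.7, 0.7, 0.02, -0.0, 3.68]
[37.2, -23.1, 0.7, 0.02, -0.0, 3.68]
[35.6, -25.5, 0.7, 0.02, -0.0, 3.68]
[33.9, -27.7, 0.7, 0.02, -0.0, 3.68]
[32.1, -29.8, 0.7, 0.02, -0.0, 3.68]
[30.1, -31.8, 0.7, 0.02, -0.0, 3.68]
```

```bash
python3 -m pendant '[[[0.043,-0.007,0,0,0,3.7,0.8],[0.043,-0.010,0.001,0,0,3.7,0.8],[0.042,-0.013,0.001,0,0,3.7,0.8],[0.041,-0.016,0.001,0,0,3.7,0.8],[0.040,-0.018,0.001,0,0,3.7,0.8]]]'
python3 -m pendant '[[[0.039,-0.021,0,0,0,3.7,0.8],[0.037,-0.023,0,0,0,3.7,0.8],[0.036,-0.025,0,0,0,3.7,0.8],[0.034,-0.028,0,0,0,3.7,0.8],[0.032,-0.030,0,0,0,3.7,0.8]]]'
python3 -m pendant '[[[0.030,-0.032,0,0,0,3.7,0.8],[0,0,0,0,0,0,0.8],[0,0,0,0,0,0,0.8],[0,0,0,0,0,0,0.8]]]'
python3 - <<'E'
from h import *
plan(.555,.241,.085,-52,5)
m=env.camera_model('wrist');i=cv2.cvtColor(env.capture('wrist'),cv2.COLOR_RGB2BGR)
np.savez('w4',R=m['R'],t=m['t'],fov_y=m['fov_y'],cx=m['cx'],cy=m['cy'])
j=cv2.cvtColor(env.capture('top'),cv2.COLOR_RGB2BGR);cv2.imwrite('pics/top4.png',j)
k=cv2.cvtColor(env.capture('side'),cv2.COLOR_RGB2BGR);cv2.imwrite('pics/side4.png',k)
cv2.imwrite('pics/w4.png',crop(i,156,60,200,150,4))
print(proj(m,(.555,.2415,.08),1),o if 0 else env.observe()['joints'])
E
```

```text
time_s: 9.7
position: [0.5456, -0.0193, 0.2197]
ee_rot: [-2.72, -1.566, 0.006]
contact_force: [0.4, 0.9, 0.6]
width: 0.0682
finger_force: 0.0
time_s: 10.2
position: [0.5528, 0.1999, 0.2196]
ee_rot: [-2.939, -1.11, 0.007]
contact_force: [0.0, 0.4, 0.2]
width: 0.0684
finger_force: 0.0
time_s: 10.6
position: [0.5548, 0.2412, 0.2207]
ee_rot: [2.972, 1.018, -0.005]
contact_force: [-0.6, -0.0, -0.6]
width: 0.0687
finger_force: 0.0
at [0.5548 0.2412 0.2207] tilt/turn [-0.02  0.18 -0.19]
[0.1, 0.1, 27.1, -0.0, 0.04, -0.04]
[0.1, 0.1, 27.1, -0.0, 0.04, -0.04]
[0.1, 0.1, 27.1, -0.0, 0.04, -0.04]
[0.0, 0.1, 27.1, -0.0, 0.04, -0.04]
[0.0, 0.1, 27.1, -0.0, 0.04, -0.04]
[253.58246081 181.05102418] [ 3.90402147e-01  3.84474090e-01  1.53356997e+00 -1.11032172e-04
  1.22434759e+00  1.30280205e+00]
```

View pics/w4.png

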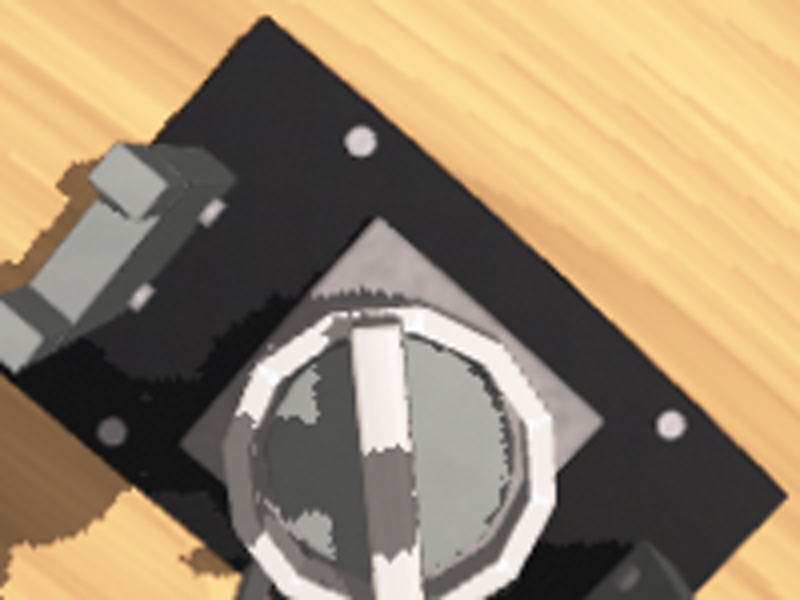

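The bridge's centreline runs from (376,325) to (398,590) in the crop. The ring's left and right edges are at x≈222 and 556.

```bash
python3 - <<'E'
from h import *
m=dict(np.load('w4.npz'));C=lambda x,y:(156+x/4-.4,60+y/4-.4)
p=atz(m,C(376,325),.086,1);q=atz(m,C(398,590),.086,1);d=q-p
print(p,q,np.linalg.norm(d),'pointer dir',np.degrees(np.arctan2(d[1],d[0])))
u=d/np.linalg.norm(d);print('center',p+u*.039)
b=[atz(m,C(*x),.012,1) for x in((267,15),(787,495))];e=b[0]-b[1];print('long edge',np.linalg.norm(e),np.degrees(np.arctan2(-e[0],e[1])))
c=np.array([.555,.2415,.062])
for y in(-3.2,-3.7):
  a=np.radians(180+y);print((proj(m,c+.0595*np.array([np.cos(a),np.sin(a),0]),1)-[156,60])*4)
i=cv2.imread('pics/top4.png')
print(env.observe()['time_s'])
E
```

```text
[0.58326013 0.26773598 0.086     ] [0.53721798 0.22594891 0.086     ] 0.06217747534705184 pointer dir -137.77365562264666
center [0.5543808  0.24152559 0.086     ]
long edge 0.2069925898831737 -4.086791359360079
[240.94169764 632.81806469]
[239.39678138 631.59195518]
10.75
```

```bash
python3 -m pendant '[[[0,0,0.03,0,0,-4.4,0.8],[0,0,0.035,0,0,0,0.8],[0,0,0.035,0,0,0,0.8],[0,0,0.02,0,0,0,0.8],[0,0,0,0,0,0,0.8]]]'
python3 -m pendant '[[[0,0,0,0,0,0,0.8],[0,0,0,0,0,0,0.8]]]'
python3 -c "
from h import *
plan(.5545,.2415,.085,-47.8,1)"
```

```text
time_s: 11.25
position: [0.5535, 0.2405, 0.0993]
ee_rot: [2.931, 1.129, -0.011]
contact_force: [-0.4, -0.4, -0.3]
width: 0.0684
finger_force: 0.0
time_s: 11.45
position: [0.5566, 0.2424, 0.1041]
ee_rot: [-2.931, -1.13, -0.005]
contact_force: [-0.7, -0.0, 0.7]
width: 0.0684
finger_force: 0.0
at [0.5566 0.2424 0.1041] tilt/turn [ 0.06 -0.19 -0.02]
[-2.2, -0.8, 19.1, 0.06, -0.19, -0.02]
```

```bash
python3 -m pendant '[[[0,0,0.008,0,0,0,0.8],[0,0,0.008,0,0,0,0.8],[0,0,0,0,0,0,0.8],[0,0,0,0,0,0,0.8],[0,0,0,0,0,0,0.8]]]'
python3 -c "
from h import *
plan(.5545,.2415,.085,-47.8,1)"
```

```text
time_s: 11.95
position: [0.5555, 0.2425, 0.0864]
ee_rot: [-2.931, -1.132, -0.001]
contact_force: [-0.4, 0.6, 1.4]
width: 0.0684
finger_force: 0.0
at [0.5555 0.2425 0.0864] tilt/turn [ 0.   -0.02  0.03]
[-1.4, 0.0, 1.4, 0.0, -0.02, 0.03]
```

Now grip the bridge.

```bash
python3 -m pendant '[[[-0.001,0,0.001,0,0,0,0.5],[0,0,0,0,0,0,0.3],[0,0,0,0,0,0,0.1],[0,0,0,0,0,0,0],[0,0,0,0,0,0,0]]]'
python3 -m pendant '[[[0,0,0,0,0,0,0],[0,0,0,0,0,0,0],[0,0,0,0,0,0,0]]]'
python3 -c "
from h import *
plan(.5545,.2415,.085,-47.8,1);print(env.observe()['wrist_torque'])"
```

```text
time_s: 12.45
position: [0.554, 0.2424, 0.0856]
ee_rot: [-2.929, -1.13, 0.001]
contact_force: [-2.9, 3.4, 2.9]
width: 0.0106
finger_force: 59.5
time_s: 12.75
position: [0.554, 0.2424, 0.0857]
ee_rot: [-2.93, -1.13, 0.001]
contact_force: [-3.8, 3.9, 2.8]
width: 0.0108
finger_force: 59.6
at [0.554  0.2424 0.0857] tilt/turn [-0.09 -0.01  0.  ]
[-0.3, 1.0, 0.7, -0.09, -0.01, 0.0]
[0.56449461 0.57326171 0.02081   ]
```

```bash
python3 -m pendant '[[[0,0,0,0,0,3,0],[0,0,0,0,0,5,0],[0,0,0,0,0,6,0],[0,0,0,0,0,6,0],[0,0,0,0,0,6,0]]]'
python3 -m pendant '[[[0,0,0,0,0,6,0],[0,0,0,0,0,5,0],[0,0,0,0,0,4,0],[0,0,0,0,0,2,0],[0,0,0,0,0,0,0]]]'
python3 -m pendant '[[[0,0,0,0,0,0,0],[0,0,0,0,0,0,0]]]'
python3 - <<'E'
from h import *
plan(.5545,.2415,.085,-93.5,1);o=env.observe();print(o['wrist_torque'],o['joints'][5])
m=env.camera_model('wrist');i=cv2.cvtColor(env.capture('wrist'),cv2.COLOR_RGB2BGR)
np.savez('w5',R=m['R'],t=m['t'],fov_y=m['fov_y'],cx=m['cx'],cy=m['cy']);cv2.imwrite('pics/w5.png',i)
E
```

```text
time_s: 13.25
position: [0.5542, 0.2421, 0.0856]
ee_rot: [-3.11, -0.437, 0.001]
contact_force: [-3.6, 1.6, 4.0]
width: 0.0107
finger_force: 59.6
time_s: 13.75
position: [0.5542, 0.2418, 0.0856]
ee_rot: [-3.141, 0.021, 0.001]
contact_force: [-3.8, 0.8, 4.1]
width: 0.0105
finger_force: 59.7
time_s: 13.95
position: [0.5542, 0.2418, 0.0856]
ee_rot: [-3.141, 0.021, 0.001]
contact_force: [-4.5, 2.2, 5.8]
width: 0.0105
finger_force: 59.9
at [0.5542 0.2418 0.0856] tilt/turn [-0.01  0.04  2.75]
[0.3, 0.3, 0.6, -0.01, 0.04, 2.75]
[ 0.28033864  0.65970545 -0.04980128] 1.9756659681467577
```

```bash
python3 -m pendant '[[[0,0,0,0,0,1.5,0],[0,0,0,0,0,1,0],[0,0,0,0,0,0,0],[0,0,0,0,0,0,0]]]'
python3 -m pendant '[[[0,0,0,0,0,0,0.2],[0,0,0,0,0,0,0.5],[0,0,0,0,0,0,0.8],[0,0,0,0,0,0,0.8],[0,0,0,0,0,0,0.8]]]'
python3 -m pendant '[[[0,0,-0.02,0,0,0,0.8],[0,0,-0.03,0,0,0,0.8],[0,0,-0.03,0,0,0,0.8],[-0.03,0,-0.03,0,0,0,0.8],[-0.04,0,-0.03,0,0,0,0.8]]]'
python3 -m pendant '[[[-0.02,0,-0.01,0,0,0,0.8],[0,0,0,0,0,0,0.8],[0,0,0,0,0,0,0.8],[0,0,0,0,0,0,0.8],[0,0,0,0,0,0,0.8]]]'
python3 - <<'E'
from h import *
plan(.5545,.2415,.085,-93.5,1);o=env.observe();print(o['joints'][5])
m=env.camera_model('wrist');i=cv2.cvtColor(env.capture('wrist'),cv2.COLOR_RGB2BGR)
np.savez('w6',R=m['R'],t=m['t'],fov_y=m['fov_y'],cx=m['cx'],cy=m['cy'])
print([proj(m,p,1) for p in((.5545,.2415,.086),(.495,.245,.062))])
cv2.imwrite('pics/w6r.png',i)
c=proj(m,(.5445,.2415,.07),1).astype(int);x,y=np.clip(c-[80,60],0,[352,264]);print(x,y)
cv2.imwrite('pics/w6.png',crop(i,x,y,160,120,5))
E
```

```text
time_s: 14.4
position: [0.5542, 0.2418, 0.0856]
ee_rot: [-3.14, 0.089, 0.001]
contact_force: [-3.4, 1.7, 5.3]
width: 0.0108
finger_force: 59.9
time_s: 14.9
position: [0.5548, 0.2416, 0.0852]
ee_rot: [3.14, -0.09, 0.0]
contact_force: [0.9, 0.4, 0.9]
width: 0.0686
finger_force: 0.0
time_s: 15.4
position: [0.4853, 0.2456, 0.2261]
ee_rot: [-3.14, 0.092, -0.002]
contact_force: [-0.3, 0.9, 0.2]
width: 0.0685
finger_force: 0.0
time_s: 15.9
position: [0.4654, 0.2466, 0.2341]
ee_rot: [3.139, -0.091, -0.002]
contact_force: [0.3, -1.1, 0.1]
width: 0.0683
finger_force: 0.0
at [0.4654 0.2466 0.2341] tilt/turn [0.06 0.08 0.19]
[89.4, -0.2, 149.0, 0.06, 0.08, 0.19]
2.0941229697817625
[array([253.94354287,  85.17959   ]), array([254.021942  , 145.61984772])]
174 36
```

View pics/w6.png

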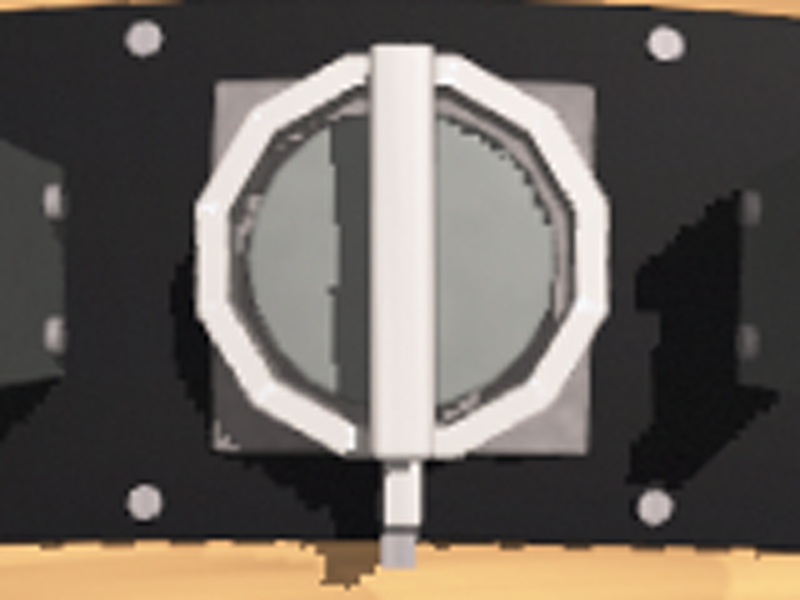

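The pointer nose, with its tip at (403,520), faces the index post at (398,550) almost exactly. Checking the residual angle, and the bar in the tray.

```bash
python3 - <<'E'
from h import *
m=dict(np.load('w6.npz'));C=lambda x,y:(174+x/5-.4,36+y/5-.4)
p=atz(m,C(402,45),.086,1);q=atz(m,C(403,455),.086,1);n=atz(m,C(403,522),.07,1);s=atz(m,C(398.5,535),.062,1)
f=lambda a,b:np.degrees(np.arctan2((b-a)[1],(b-a)[0]))%360
c=(p+q)/2;print(c,np.linalg.norm(p-q),'bridge',f(p,q),'nose',f(c,n),'post',f(c,s),np.linalg.norm((s-c)[:2]))
b=[atz(m,C(*x),.012,1) for x in((144,38),(145,502),(665,43),(655,507))]
d=b[0]+b[1]-b[2]-b[3];print('screws yaw',np.degrees(np.arctan2(-d[0],d[1])),'centre',sum(b)/4)
t=cv2.imread('pics/top4.png');s=cv2.imread('pics/side4.png')
im=np.zeros((600,800,3),np.uint8);im[:360,:400]=crop(t,270,160,100,90,4);im[:,400:]=crop(s,245,200,100,150,4);cv2.imwrite('pics/c7.png',im)
E
```

```text
[0.55439331 0.2413658  0.086     ] 0.07633525607660208 bridge 176.73601895362074 nose 176.68683729468623 post 175.75430399559227 0.05641969179070619
screws yaw -3.9804834364994273 centre [0.55440069 0.24150383 0.012     ]
```

View pics/c7.png

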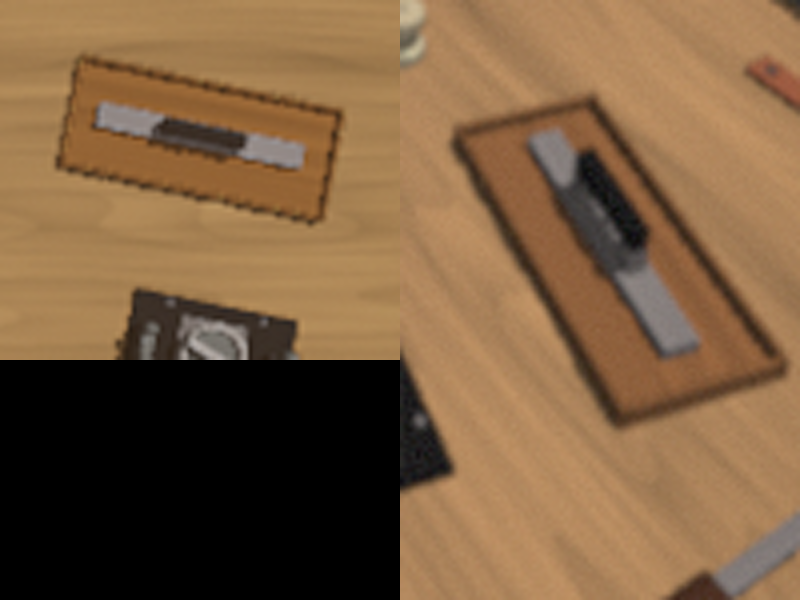

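The bar lies flat in the tray, handle up, and the pointer is within about 1° of the post. The arm is clear, so I'll hand in.

```bash
python3 -c "
from station import env
print(env.job_done())"
```

```text
the job is handed in; nothing more can be done
None
```

The job is handed in, with no verdict shown: the bar was lifted level out of both brackets and lies flat in the tray, handle up, and the collar pointer is within about 1° of the index post, at about 16 s of the 58 s allowed.

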